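# Set up the lens inspection stand with connector blocks

## Robot

A 7-joint arm with a two-finger parallel gripper is mounted at the origin on the work surface. World frame = base frame: x ahead of the robot, y to its left, z up, the work surface at z = 0. Lengths are in m, angles in rad, forces in N, time in s.
With the tool pointing down it reaches from about 0.35 to 0.9 m from the base axis. Payload 19.9 kg.
Tool frame: the origin (TCP) lies between the finger pads; the fingertips stand 19 mm ahead of it and the grasp point (between the pads) is the TCP; z points along the fingers, y is the line along which they close (so a half turn about z gives the same grasp; the last joint's range is limited). The gripper opens to 94 mm and grips with 3 to 60 N. Pads are 16 mm wide; open, the fingers measure 119 mm over their backs; the gripper's body (75 mm by 177 mm) begins 78 mm behind the grasp point.
Start: joints at [-1.333, 0.417, -0.01, 1.614, 0.005, 1.111, -0.053], TCP at [0.173, 0.601, 0.187] pointing down, gripper open.
Joint ranges: [-2.81, 2.81], [-0.39, 2.02], [-1.27, 1.25], [0.06, 2.57], [-1.19, 4.33], [0.19, 2], [-2.82, 2.82]. Speed limits (rad/s): [1.89, 1.89, 2.39, 2.39, 3.01, 3.01, 3.01].

## Interface

Orientations are given as a 3x3 rotation matrix whose columns are the frame's x, y, z axes.
In Python, from rig import robot gives the robot as it stands. Calls block until the motion is done:
- robot.move_ptp(position, orientation): joint-space move of the TCP to a pose.
- robot.move_linear(position, velocity=0.15, frame=None, threshold=None): straight line of the TCP; frame=None keeps the orientation; velocity is the mean speed in m/s. With threshold (N) it stops when the force on the tool has changed by that much, and returns True; else False.
- robot.goto_joints(angles): joint-space move.
- robot.gripper_to(opening): finger opening in m; the grip force is fixed at half the most; returns when the fingers have stopped.
- robot.pause(seconds).
- robot.ik(position, orientation): joint angles nearest the present ones, or None.
- robot.get_state(): the state.
- robot.grab_frame(name): name is "scene" or "top" or "wrist"; returns the picture (420x560x3 uint8, red, green, blue); there is no depth.
- robot.camera_info(name): a dict with "fx", "fy", "cx", "cy" (pixels), "dist" ([k1, k2, p1, p2, k3] as OpenCV has them; the pictures are not rectified), "rvec" (rotation vector, rad) and "tvec" (3), from world to camera coordinates, as OpenCV has them. Camera axes: x right, y down, z forward; pixel columns grow to the right and rows downward; lengths in m; the calibration is good to about 2 mm. A picture is of the moment at which its call begins: read the wrist's pose just before it. camera_info takes no time and is no camera call; for the wrist camera it gives the pose at the moment of the call.
A pose or a line that the arm cannot do raises robot.PlanningError and nothing moves.
- robot.sign_off(): hands the job in; it is judged then, once.
The state is a dict: "time": time; "qpos": joint angles; "joint_vel": joint speeds; "effort": joint torques, N m; "ee_pos": TCP position; "tool_rot": TCP orientation; "force": force on the tool from outside, world axes, zero at the start; "moment": the same for the moment, N m; "opening": finger opening in m; "grasp_force": force on a finger pad.
Only numpy, scipy, OpenCV 4.12 (cv2) and the standard library are available. Lean on these libraries where they do the work, as an engineer would, in place of code of your own. Each camera call takes 0.05 s, during which the arm holds its last target. There are 200 camera calls.

## Task

Get the inspection stand ready to look over the connector blocks: draw its stage right out by the knob, press every connector block lying on the bench fully home into a stage pocket (any pocket, flange flat on the stage), and only then slide the loaded stage all the way home under the bridge. The lens goes on the bridge too: lift the dust cover out of the mount and leave it in the black tray, and lower the lens gently, held by its barrel and without touching the glass, onto the mount so that each of its three ball feet bears in its vee and it cannot rock. Switch the lamp on with the toggle on the stand, and do not disturb the other things on the bench.

Things in the scene. Friction and masses are not known exactly. Their poses are not given: they have to be found in the camera images.
- stand: Lens inspection stand, fixed. Origin on the bench under the lens axis, the centre of its bridge; z up; the slide runs along its y. Bridge 192 (x) by 150 mm (y), top plate 80 mm above the bench, 64 mm square window in the middle, open below for the stage; black lamp box on its near side, x = -154 to -96 mm, 60 mm high. Base 150 mm wide, 12 mm high, y = -275 to 105 mm.
- stage (a joint): Sliding stage, m: 0 = home under the bridge, at its stop; 0.175 = right out along the stand's -y, at the other stop. Starts 0 to 0.05. Friction about 1.5 N; stays where left. A grey plate 146 (x) by 180 (y) by 20 mm, top 32 mm above the bench, with four pockets; all are clear of the bridge only when it is right out. Loaded blocks pass under the bridge.
- stage_knob (a point): Centre of the top of the stage's upright round black pull knob, 24 mm diameter, 48 mm of it free (its top is 76 mm above the bench, the bracket under it 28 mm), 38 mm beyond the stage's outer (-y) end. Moves with the stage. Axes as the stand's.
- lamp_switch (a joint): The stand's lamp switch, a steel bat toggle on top of the lamp box, rad: 0 = off, leaning 0.45 rad towards the stand's -y; 0.9 = on, leaning 0.45 rad towards +y. Stays where it is left; moves at about 1.3 N on its tip. Its hinge lies along the stand's x, 125 mm to the near side (-x) of the lens axis, 67 mm above the bench.
- switch_tip (a point): Centre of the rounded end of the lamp switch's lever: 48 mm from its hinge, lever 12 mm thick there. Moves with the lever.
- lens: Inspection lens, 0.39 kg, standing on the bench: black round barrel, 56 mm diameter, 8 to 56 mm above the origin (hold it here), and three arms at 90, 210, 330 degrees in its x-y plane (tops 21 mm up), each with a steel ball foot, 16 mm diameter, centred 55 mm from the axis and 8 mm up. Origin on the axis, level with the underside of the balls; z up.
- glass: The convex glass on top of the lens barrel, 49 mm diameter, carried by the lens, from 56 to 61 mm above the lens's origin. Origin at the centre of its underside. Must not be touched.
- lens_seat (a point): The place of the lens's origin when the lens is seated: on the lens axis of the stand, 89.4 mm above the bench, 9.4 mm above the bridge's top plate. Axes as the stand's: the lens sits with its own x axis at 0, 120 or 240 degrees to the stand's x axis.
- vee_1: Steel vee seat 1 of the lens mount, fixed on the bridge's top plate 55 mm from the lens axis, at 90 degrees in the stand's x-y plane. Origin at the centre of its foot, x radially outward, z up. The groove runs radially, 26 mm long, 20 mm wide at the top, top 17 mm above the plate; slippery faces at 50 degrees, so a ball within about 6 mm slides to its middle.
- vee_2: Steel vee seat 2 of the lens mount, fixed on the bridge's top plate 55 mm from the lens axis, at 210 degrees in the stand's x-y plane. Origin at the centre of its foot, x radially outward, z up. The groove runs radially, 26 mm long, 20 mm wide at the top, top 17 mm above the plate; slippery faces at 50 degrees, so a ball within about 6 mm slides to its middle.
- vee_3: Steel vee seat 3 of the lens mount, fixed on the bridge's top plate 55 mm from the lens axis, at 330 degrees in the stand's x-y plane. Origin at the centre of its foot, x radially outward, z up. The groove runs radially, 26 mm long, 20 mm wide at the top, top 17 mm above the plate; slippery faces at 50 degrees, so a ball within about 6 mm slides to its middle.
- cover: Grey dust cover, 90 g, starting in the mount's window, in the lens's way: disc 74 mm diameter, 5 mm thick, a plug below it (58 mm diameter, 8 mm deep), and an upright grip bar on top, 40 mm along its x, 16 mm along y, top 43 mm above the origin. Origin at the centre of the disc's underside (at the start level with the top plate), z up.
- tray: Shallow open black tray, fixed, 125 mm square, walls 4 mm thick and 28 mm high, floor 4 mm thick. Origin under its centre, on the bench. The dust cover goes in it.
- block_1: Connector block, one of two to four alike, 100 g, standing on the bench: from below a grey plug 24 x 60 x 14 mm, a steel flange 34 x 72 x 4 mm, a black header 18 x 54 x 22 mm with brass contacts on top (40 mm high in all). Long axis y, z up; origin at the centre of the plug's underside. Either way round and any pocket will do.
- block_2: Connector block, one of two to four alike, 100 g, standing on the bench: from below a grey plug 24 x 60 x 14 mm, a steel flange 34 x 72 x 4 mm, a black header 18 x 54 x 22 mm with brass contacts on top (40 mm high in all). Long axis y, z up; origin at the centre of the plug's underside. Either way round and any pocket will do.
- block_3: Connector block, one of two to four alike, 100 g, standing on the bench: from below a grey plug 24 x 60 x 14 mm, a steel flange 34 x 72 x 4 mm, a black header 18 x 54 x 22 mm with brass contacts on top (40 mm high in all). Long axis y, z up; origin at the centre of the plug's underside. Either way round and any pocket will do.
- block_4: Connector block, one of two to four alike, 100 g, standing on the bench: from below a grey plug 24 x 60 x 14 mm, a steel flange 34 x 72 x 4 mm, a black header 18 x 54 x 22 mm with brass contacts on top (40 mm high in all). Long axis y, z up; origin at the centre of the plug's underside. Either way round and any pocket will do.
- pocket_1 (a point): Pocket 1 of the stage, at x = -35, y = -42 mm from its centre: a hole through the stage, 28 (x) by 64 mm (y), long axis along the stand's y, 2 mm play each side for a block's plug. The point is where a block's origin lies when fully home, flange flat on the stage: on the pocket's axis, 14 mm below the stage top (18 mm above the bench). Moves with the stage; axes as the stand's.
- pocket_2 (a point): Pocket 2 of the stage, at x = -35, y = 42 mm from its centre: a hole through the stage, 28 (x) by 64 mm (y), long axis along the stand's y, 2 mm play each side for a block's plug. The point is where a block's origin lies when fully home, flange flat on the stage: on the pocket's axis, 14 mm below the stage top (18 mm above the bench). Moves with the stage; axes as the stand's.
- pocket_3 (a point): Pocket 3 of the stage, at x = 35, y = -42 mm from its centre: a hole through the stage, 28 (x) by 64 mm (y), long axis along the stand's y, 2 mm play each side for a block's plug. The point is where a block's origin lies when fully home, flange flat on the stage: on the pocket's axis, 14 mm below the stage top (18 mm above the bench). Moves with the stage; axes as the stand's.
- pocket_4 (a point): Pocket 4 of the stage, at x = 35, y = 42 mm from its centre: a hole through the stage, 28 (x) by 64 mm (y), long axis along the stand's y, 2 mm play each side for a block's plug. The point is where a block's origin lies when fully home, flange flat on the stage: on the pocket's axis, 14 mm below the stage top (18 mm above the bench). Moves with the stage; axes as the stand's.
- spool: Bystander: spool of solder, 56 mm diameter, 40 mm high, standing among the blocks. Origin under its centre.
- screwdriver: Bystander: screwdriver, 180 mm long, lying on the bench. Origin under its middle.
- flux_jar: Bystander: small jar with black lid, 56 mm diameter, 60 mm high. Origin under its centre.
Things that resemble listed ones, but are neither listed nor needed, are in the scene too. Leave any orange or pink look-alike of the block_2 alone. What is shaped like the cover but blue or purple is not meant.

How it is judged:
On the way, in this order (a step that is already met when the one before it is completed fails the run):
1. the stage is drawn right out (value of joint stage above 0.165 m), for 0.2 s.
2. every connector block is fully home in a pocket while the stage is out (((horizontal distance between block_1 and pocket_1 below 0.004 m and z of block_1 in the frame of pocket_1 between -0.003 and 0.002 m and angle between block_1's own z axis and vertical below 0.05 rad) or (horizontal distance between block_1 and pocket_2 below 0.004 m and z of block_1 in the frame of pocket_2 between -0.003 and 0.002 m and angle between block_1's own z axis and vertical below 0.05 rad) or (horizontal distance between block_1 and pocket_3 below 0.004 m and z of block_1 in the frame of pocket_3 between -0.003 and 0.002 m and angle between block_1's own z axis and vertical below 0.05 rad) or (horizontal distance between block_1 and pocket_4 below 0.004 m and z of block_1 in the frame of pocket_4 between -0.003 and 0.002 m and angle between block_1's own z axis and vertical below 0.05 rad)) and ((horizontal distance between block_2 and pocket_1 below 0.004 m and z of block_2 in the frame of pocket_1 between -0.003 and 0.002 m and angle between block_2's own z axis and vertical below 0.05 rad) or (horizontal distance between block_2 and pocket_2 below 0.004 m and z of block_2 in the frame of pocket_2 between -0.003 and 0.002 m and angle between block_2's own z axis and vertical below 0.05 rad) or (horizontal distance between block_2 and pocket_3 below 0.004 m and z of block_2 in the frame of pocket_3 between -0.003 and 0.002 m and angle between block_2's own z axis and vertical below 0.05 rad) or (horizontal distance between block_2 and pocket_4 below 0.004 m and z of block_2 in the frame of pocket_4 between -0.003 and 0.002 m and angle between block_2's own z axis and vertical below 0.05 rad)) and ((horizontal distance between block_3 and pocket_1 below 0.004 m and z of block_3 in the frame of pocket_1 between -0.003 and 0.002 m and angle between block_3's own z axis and vertical below 0.05 rad) or (horizontal distance between block_3 and pocket_2 below 0.004 m and z of block_3 in the frame of pocket_2 between -0.003 and 0.002 m and angle between block_3's own z axis and vertical below 0.05 rad) or (horizontal distance between block_3 and pocket_3 below 0.004 m and z of block_3 in the frame of pocket_3 between -0.003 and 0.002 m and angle between block_3's own z axis and vertical below 0.05 rad) or (horizontal distance between block_3 and pocket_4 below 0.004 m and z of block_3 in the frame of pocket_4 between -0.003 and 0.002 m and angle between block_3's own z axis and vertical below 0.05 rad)) and ((horizontal distance between block_4 and pocket_1 below 0.004 m and z of block_4 in the frame of pocket_1 between -0.003 and 0.002 m and angle between block_4's own z axis and vertical below 0.05 rad) or (horizontal distance between block_4 and pocket_2 below 0.004 m and z of block_4 in the frame of pocket_2 between -0.003 and 0.002 m and angle between block_4's own z axis and vertical below 0.05 rad) or (horizontal distance between block_4 and pocket_3 below 0.004 m and z of block_4 in the frame of pocket_3 between -0.003 and 0.002 m and angle between block_4's own z axis and vertical below 0.05 rad) or (horizontal distance between block_4 and pocket_4 below 0.004 m and z of block_4 in the frame of pocket_4 between -0.003 and 0.002 m and angle between block_4's own z axis and vertical below 0.05 rad)) and value of joint stage above 0.1 m), for 0.2 s.
At the end, for the whole second after the job is handed in: Blocks home in pockets (4 mm sideways, 2 mm high, 0.05 rad), stage within 5 mm of home, lamp switch beyond 0.7 rad, cover resting in the tray, lens at rest within 3 mm of its axis, 2 mm of its height and 0.03 rad of level, bearing on all three vees (0.2 N or more each) (((horizontal distance between block_1 and pocket_1 below 0.004 m and z of block_1 in the frame of pocket_1 between -0.003 and 0.002 m and angle between block_1's own z axis and vertical below 0.05 rad) or (horizontal distance between block_1 and pocket_2 below 0.004 m and z of block_1 in the frame of pocket_2 between -0.003 and 0.002 m and angle between block_1's own z axis and vertical below 0.05 rad) or (horizontal distance between block_1 and pocket_3 below 0.004 m and z of block_1 in the frame of pocket_3 between -0.003 and 0.002 m and angle between block_1's own z axis and vertical below 0.05 rad) or (horizontal distance between block_1 and pocket_4 below 0.004 m and z of block_1 in the frame of pocket_4 between -0.003 and 0.002 m and angle between block_1's own z axis and vertical below 0.05 rad)) and ((horizontal distance between block_2 and pocket_1 below 0.004 m and z of block_2 in the frame of pocket_1 between -0.003 and 0.002 m and angle between block_2's own z axis and vertical below 0.05 rad) or (horizontal distance between block_2 and pocket_2 below 0.004 m and z of block_2 in the frame of pocket_2 between -0.003 and 0.002 m and angle between block_2's own z axis and vertical below 0.05 rad) or (horizontal distance between block_2 and pocket_3 below 0.004 m and z of block_2 in the frame of pocket_3 between -0.003 and 0.002 m and angle between block_2's own z axis and vertical below 0.05 rad) or (horizontal distance between block_2 and pocket_4 below 0.004 m and z of block_2 in the frame of pocket_4 between -0.003 and 0.002 m and angle between block_2's own z axis and vertical below 0.05 rad)) and ((horizontal distance between block_3 and pocket_1 below 0.004 m and z of block_3 in the frame of pocket_1 between -0.003 and 0.002 m and angle between block_3's own z axis and vertical below 0.05 rad) or (horizontal distance between block_3 and pocket_2 below 0.004 m and z of block_3 in the frame of pocket_2 between -0.003 and 0.002 m and angle between block_3's own z axis and vertical below 0.05 rad) or (horizontal distance between block_3 and pocket_3 below 0.004 m and z of block_3 in the frame of pocket_3 between -0.003 and 0.002 m and angle between block_3's own z axis and vertical below 0.05 rad) or (horizontal distance between block_3 and pocket_4 below 0.004 m and z of block_3 in the frame of pocket_4 between -0.003 and 0.002 m and angle between block_3's own z axis and vertical below 0.05 rad)) and ((horizontal distance between block_4 and pocket_1 below 0.004 m and z of block_4 in the frame of pocket_1 between -0.003 and 0.002 m and angle between block_4's own z axis and vertical below 0.05 rad) or (horizontal distance between block_4 and pocket_2 below 0.004 m and z of block_4 in the frame of pocket_2 between -0.003 and 0.002 m and angle between block_4's own z axis and vertical below 0.05 rad) or (horizontal distance between block_4 and pocket_3 below 0.004 m and z of block_4 in the frame of pocket_3 between -0.003 and 0.002 m and angle between block_4's own z axis and vertical below 0.05 rad) or (horizontal distance between block_4 and pocket_4 below 0.004 m and z of block_4 in the frame of pocket_4 between -0.003 and 0.002 m and angle between block_4's own z axis and vertical below 0.05 rad)) and horizontal distance between lens and lens_seat below 0.003 m and z of lens in the frame of lens_seat between -0.003 and 0.002 m and angle between lens's own z axis and vertical below 0.03 rad and linear speed of each of lens, cover below 0.02 m/s and contact force between lens and vee_1 above 0.2 N and contact force between lens and vee_2 above 0.2 N and contact force between lens and vee_3 above 0.2 N and x of cover in the frame of tray between -0.045 and 0.045 m and y of cover in the frame of tray between -0.045 and 0.045 m and height (world z) of cover below 0.035 m and value of joint stage below 0.005 m and value of joint lamp_switch above 0.7 rad); the robot touches nothing.
It fails at once if the fingers touch the lens's glass (contact force between the fingers and glass above 0.5 N).
It fails at once if the lens is dropped or slammed onto its mount (faster than 0.4 m/s within 40 mm of its seat) (distance between lens and lens_seat below 0.04 m and linear speed of lens above 0.4 m/s).
It fails at once if a bystander (spool, screwdriver, jar) is shifted by more than 4 cm (distance of any of spool, screwdriver, flux_jar from where it was at the start of the episode above 0.04 m).
Of block_1, block_2, block_3, block_4 only 2 to 4 are there at a start; the rules pass over those that are not, and their reading is None.
At some moment in a run one of block_1, block_2, block_3, block_4 may be knocked a few centimetres aside while the robot is not near it.
It also fails if it takes over 200 s, if anything falls off the work surface, if the arm or the gripper's body presses on something with over 40 N, if the wrist force passes 120 N, or if a joint passes its speed limit or range.

## Working session

There is one attempt and no reset: what is moved stays moved. The work goes in short steps, each a Python script; the robot and the scene stay as the last script left them, time stands still between calls to the robot, and variables do not carry over. Pictures are saved under pics/ and viewed, at most 14 in all, crops included, and the job is handed in when it is done.

```bash
ls; mkdir -p pics; python3 - <<'E'
from rig import robot
import cv2,numpy as np
for n in("scene","top"):
    im=robot.grab_frame(n); cv2.imwrite(f"pics/{n}0.png",im[:,:,::-1]); 
    print(n,{k:np.round(v,4).tolist() for k,v in robot.camera_info(n).items()})
s=robot.get_state(); print(s["time"],s["ee_pos"],s["tool_rot"])
E
```

```text
pics
scene {'fx': 512.1513, 'fy': 512.1513, 'cx': 283.2605, 'cy': 202.1329, 'dist': [-0.0912, 0.0, 0.0, 0.0, 0.0], 'rvec': [1.9537, 1.3068, -0.6051], 'tvec': [-0.1856, -0.253, 2.0611]}
top {'fx': 383.658, 'fy': 383.658, 'cx': 282.5772, 'cy': 203.4722, 'dist': [0.0204, 0.0, 0.0, 0.0, 0.0], 'rvec': [2.129, -2.1902, 0.1371], 'tvec': [-0.0315, 0.5576, 0.9338]}
0.1 [0.17253659 0.60033539 0.1866123 ] [[-9.61108994e-01  2.76169269e-01 -1.93058710e-04]
 [ 2.76169312e-01  9.61108383e-01 -1.08986595e-03]
 [-1.15437137e-04 -1.10079685e-03 -9.99999387e-01]]
```

```bash
python3 - <<'E'
import cv2
a=cv2.imread("pics/top0.png"); cv2.imwrite("pics/top0b.png",cv2.resize(a,(800,600),interpolation=cv2.INTER_CUBIC))
E
```

```text
(no output)
```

View pics/top0b.png

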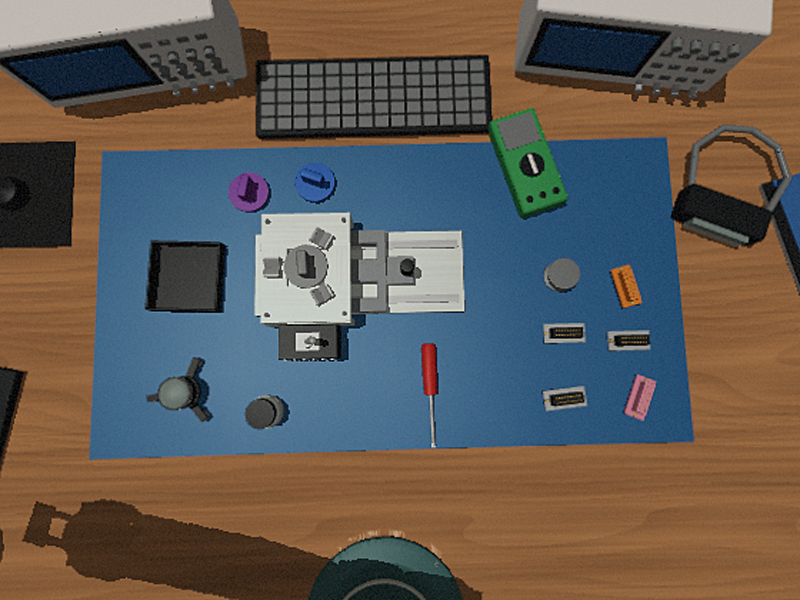

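View pics/scene0.png

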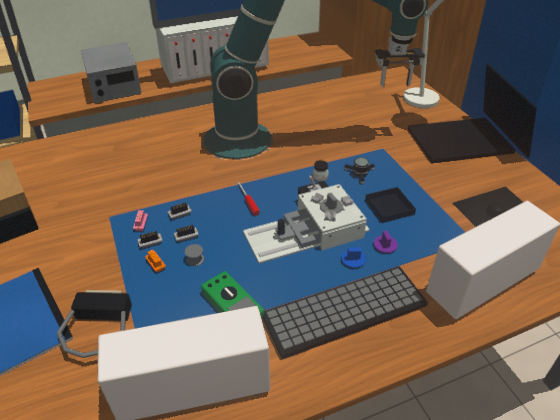

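The top view (800x600 upscaled) shows three real blocks at (565,333), (629,341) and (566,398). The orange and pink blocks are decoys. The stand sits around (306,266), its knob at (407,267), the toggle at (315,342), the lens at (180,393) and the tray at (187,276).

```bash
cat > h.py <<'E'
from rig import robot
import cv2,numpy as np
def cam(n): 
    c=robot.camera_info(n); return c,np.array([[c["fx"],0,c["cx"]],[0,c["fy"],c["cy"]],[0,0,1.]])
def p2w(c,K,px,z):
    px=np.array(px,float).reshape(-1,1,2); u=cv2.undistortPoints(px,K,np.array(c["dist"]))[:,0]
    R=cv2.Rodrigues(np.array(c["rvec"],float))[0]; t=np.array(c["tvec"],float).ravel()
    C=-R.T@t; d=np.c_[u,np.ones(len(u))]@R
    return C+d*((z-C[2])/d[:,2])[:,None]
def w2p(c,K,P): return cv2.projectPoints(np.array(P,float).reshape(-1,1,3),np.array(c["rvec"],float),np.array(c["tvec"],float),K,np.array(c["dist"]))[0][:,0]
def down(a):
    "tool down, closing line (tool y) along world angle a"
    y=np.array([np.cos(a),np.sin(a),0]); z=np.array([0,0,-1.]); return np.c_[np.cross(y,z),y,z]
def look(name,pos,a,scale=1):
    robot.move_ptp(pos,down(a)); robot.pause(.3); c,K=cam("wrist"); im=robot.grab_frame("wrist"); 
    np.savez(f"pics/{name}.npz",K=K,rvec=np.ravel(c["rvec"]),tvec=np.ravel(c["tvec"]),dist=c["dist"]); cv2.imwrite(f"pics/{name}.png",im[:,:,::-1]); return c,K,im
def ld(name): c=np.load(f"pics/{name}.npz"); return c,c["K"]
E
python3 - <<'E'
from h import *
c,K=cam("top"); f=lambda p,z:np.round(p2w(c,K,(np.array(p)+.5)*.7-.5,z)[0],4)
for n,p,z in [("b1",(565,333),.04),("b2",(629,341),.04),("b3",(566,398),.04),("knob",(407,267),.076),("cover",(306,263),.123),("switch",(320,342),.11),("lens",(180,391),.06),("tray",(186,276),.02),("spool",(562,274),.04),("jar",(264,412),.06),("sd",(431,395),.01),("baseR1",(464,232),.012),("baseR2",(464,312),.012),("plTL",(262,214),.08),("plTR",(350,213),.08),("plBR",(353,322),.08),("plBL",(262,326),.08),("foot1",(197,362),.015),("foot2",(207,418),.015),("foot3",(150,398),.015)]: print(n,f(p,z))
c,K=cam("wrist");s=robot.get_state();R=cv2.Rodrigues(np.array(c["rvec"]))[0];t=np.ravel(c["tvec"]);C=-R.T@t
print("cam in tool",s["tool_rot"].T@(C-s["ee_pos"]),(R@s["tool_rot"]).round(3).tolist(),c["fx"],c["cx"],c["cy"])
E
```

```text
b1 [ 0.4742 -0.3249  0.04  ]
b2 [ 0.4574 -0.4344  0.04  ]
b3 [ 0.3633 -0.3193  0.04  ]
knob [ 0.5921 -0.0534  0.076 ]
cover [0.5953 0.1097 0.123 ]
switch [0.4682 0.0903 0.11  ]
lens [0.3952 0.3322 0.06  ]
tray [0.5961 0.3421 0.02  ]
spool [ 0.5779 -0.3263  0.04  ]
jar [0.3563 0.1921 0.06  ]
sd [ 0.3727 -0.09    0.01  ]
baseR1 [ 0.6647 -0.1605  0.012 ]
baseR2 [ 0.5179 -0.1544  0.012 ]
plTL [0.6899 0.1915 0.08  ]
plTR [0.6877 0.0414 0.08  ]
plBR [0.5009 0.0395 0.08  ]
plBL [0.4986 0.191  0.08  ]
foot1 [0.4426 0.3216 0.015 ]
foot2 [0.3453 0.3023 0.015 ]
foot3 [0.3827 0.4019 0.015 ]
cam in tool [ 0.06839895 -0.00068019 -0.19863157] [[-0.0, 1.0, 0.002], [-0.971, 0.0, -0.24], [-0.24, -0.002, 0.971]] 299.304874966801 271.88604308670693 208.97924748670442
```

```bash
python3 - <<'E'
from h import *
s=robot.get_state(); p=s["ee_pos"].copy(); p[2]=.33; robot.move_linear(p)
c,K,im=look("w1",[.59,.0,.30],0)
cv2.imwrite("pics/w1b.png",cv2.resize(im[:,:,::-1],(800,600),interpolation=cv2.INTER_CUBIC))
print(robot.get_state()["qpos"],robot.get_state()["time"])
E
```

```text
[-0.64429939  0.33796368  0.77344093  1.5770367  -0.24110446  1.32520095
  0.15997209] 4.1417
```

View pics/w1b.png

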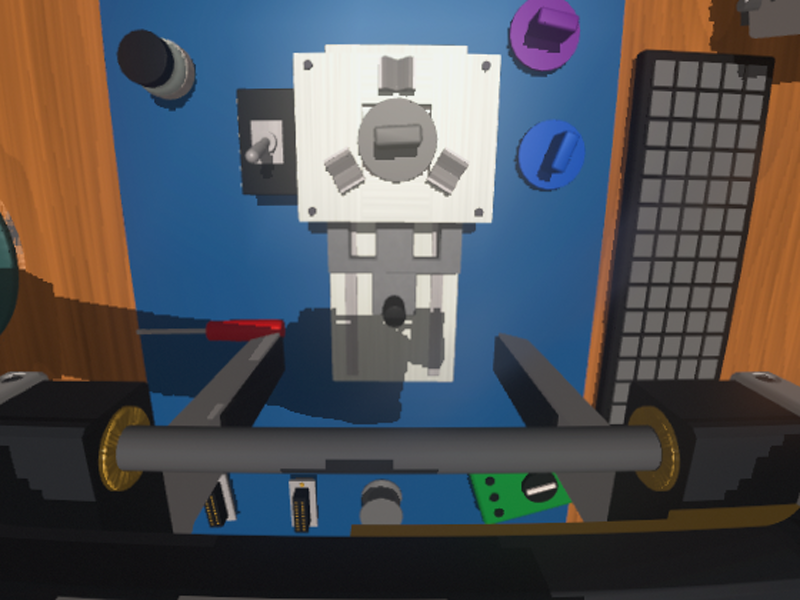

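Wrist view (800x600): plate corners are at (293,53), (499,55), (491,222) and (299,222). The base's outer end is at (332,381)–(453,381) and the knob top at (395,304).

```bash
python3 - <<'E'
from h import *
from scipy.optimize import least_squares
c,K=ld("w1"); g=lambda p:(np.array(p)+.5)*.7-.5
obs=g([(293,53),(499,55),(491,222),(299,222),(332,381),(453,381)])
X=np.array([(-96,75,80),(96,75,80),(96,-75,80),(-96,-75,80),(-75,-275,12),(75,-275,12)])/1e3
def T(v,X): a=v[2]; return np.c_[v[0]+X[:,0]*np.cos(a)-X[:,1]*np.sin(a),v[1]+X[:,0]*np.sin(a)+X[:,1]*np.cos(a),X[:,2]]
r=least_squares(lambda v:(w2p(c,K,T(v,X))-obs).ravel(),[.594,.116,0],loss="soft_l1"); print(r.x,r.fun.reshape(-1,2).round(1).tolist())
np.save("stand.npy",r.x)
print("knob",p2w(c,K,g((395,301)),.076))
print("cover top",p2w(c,K,g((397,134)),.123),"jar",p2w(c,K,g((145,58)),.06),"tip",p2w(c,K,g((255,151)),.067+.048*.9))
E
```

```text
[ 0.59671213  0.11650158 -0.00468657] [[-2.7, 0.1], [2.5, -0.4], [1.8, 0.1], [-2.4, -0.6], [-0.1, 0.6], [0.2, 0.9]]
knob [[ 0.59703396 -0.03883237  0.076     ]]
cover top [[0.59749344 0.11642624 0.123     ]] jar [[0.35750451 0.19677894 0.06      ]] tip [[0.47413272 0.10461853 0.1102    ]]
```

```bash
python3 - <<'E'
from h import *
robot.move_ptp([.5967,-.053,.14],down(0)); print(robot.move_linear([.5967,-.053,.056],velocity=.1,threshold=8))
robot.gripper_to(.0); s=robot.get_state(); print(s["opening"],s["grasp_force"],s["ee_pos"])
print(robot.move_linear([.596,-.194,.056],velocity=.08,threshold=15)); s=robot.get_state(); print(s["ee_pos"],s["force"])
robot.gripper_to(.06); robot.move_linear([.596,s["ee_pos"][1],.14],velocity=.2)
look("w2",[.595,-.215,.22],np.pi) if 0 else None
c,K,im=look("w2",[.595,-.13,.25],0)
cv2.imwrite("pics/w2b.png",cv2.resize(im[:,:,::-1],(800,600),interpolation=cv2.INTER_CUBIC)); print(robot.get_state()["time"])
E
```

```text
False
0.02123497242994177 30.001333951950073 [ 0.59590575 -0.05299514  0.05587316]
True
[ 0.59495046 -0.18432823  0.05575391] [-1.1083247   2.65033927  9.93331694]
10.725
```

View pics/w2b.png

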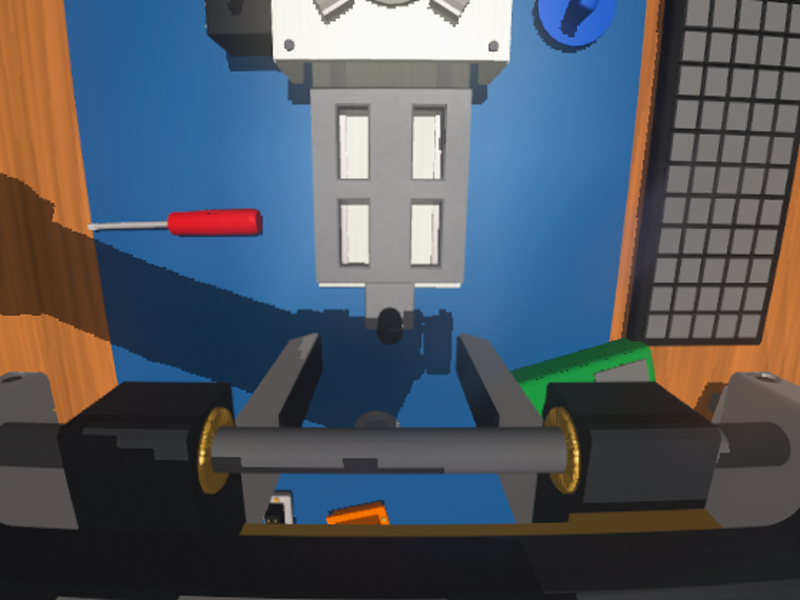

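The stage is out, with all four pockets visible: stage corners at (311,88), (472,88), (463,283) and (317,284), and pockets near (353,143), (428,143), (354,232) and (425,232).

```bash
cat >> h.py <<'E'
from scipy.optimize import least_squares
def T(v,X): a=v[2]; return np.c_[v[0]+X[:,0]*np.cos(a)-X[:,1]*np.sin(a),v[1]+X[:,0]*np.sin(a)+X[:,1]*np.cos(a),X[:,2]]
def fit(c,K,X,obs,v0): 
    r=least_squares(lambda v:(w2p(c,K,T(v,X))-obs).ravel(),v0,loss="soft_l1"); return r.x,r.fun.reshape(-1,2).round(1)
g=lambda p:(np.array(p)+.5)*.7-.5
def rect(cx,cy,w,h,z): return np.array([(cx-w/2,cy+h/2,z),(cx+w/2,cy+h/2,z),(cx+w/2,cy-h/2,z),(cx-w/2,cy-h/2,z)])/1e3
E
python3 - <<'E'
from h import *
c,K=ld("w2"); im=cv2.cvtColor(cv2.imread("pics/w2.png"),cv2.COLOR_BGR2GRAY)
obs=g([(311,88),(472,88),(463,283),(317,284)]+[(336,105),(370,105),(370,181),(337,181)]+[(411,105),(446,105),(443,181),(411,181)]+[(338,199),(370,199),(370,267),(339,267)]+[(411,199),(442,199),(440,267),(411,267)])
X=np.vstack([rect(0,0,146,180,32)]+[rect(x,y,28,64,32) for x,y in((-35,42),(35,42),(-35,-42),(35,-42))])
o2=cv2.cornerSubPix(im,obs.astype(np.float32).reshape(-1,1,2).copy(),(3,3),(-1,-1),(3,30,.01))[:,0]
for o in (obs,o2):
    v,r=fit(c,K,X,o,[.596,-.06,0]); print(v,r.tolist())
st=np.load("stand.npy"); print("expected out centre",T(st,np.array([[0,-.175,0]])))
cn=w2p(c,K,T(v,X)); 
np.save("stage.npy",v)
robot.pause(0)
t,Kt=cam("top"); a=robot.grab_frame("top"); cv2.imwrite("pics/top2.png",a[:,:,::-1])
E
```

```text
[ 0.59662402 -0.05889767 -0.00432231] [[-0.6, -0.3], [-0.3, 0.1], [0.3, -0.1], [-0.3, -1.2], [0.6, 0.8], [-1.6, 0.8], [-1.3, -1.8], [1.0, -1.8], [2.0, 0.9], [-1.0, 1.0], [-0.3, -1.6], [1.3, -1.7], [0.6, 0.7], [-1.2, 0.8], [-0.9, -0.3], [0.9, -0.3], [1.0, 0.9], [-0.1, 1.0], [-0.1, -0.1], [0.3, -0.2]]
[ 0.59623859 -0.05773675 -0.00644347] [[0.1, -2.3], [-0.0, -1.9], [1.6, -2.5], [-1.4, -2.9], [0.7, 0.4], [-1.0, 0.5], [0.2, -0.5], [-1.5, -0.6], [1.1, 0.7], [-1.5, 0.8], [1.7, -0.4], [-0.1, -0.4], [0.9, 0.4], [-1.5, -0.1], [0.5, 1.2], [-1.9, 1.0], [0.7, 0.0], [-0.8, 0.2], [1.4, 1.6], [-0.1, 1.4]]
expected out centre [[ 0.59589198 -0.0584965   0.        ]]
```

```bash
python3 - <<'E'
from h import *
np.save("stage.npy",[.5963,-.0585,-.005])
c,K,im=look("w3",[.45,-.47,.22],0)
cv2.imwrite("pics/w3b.png",cv2.resize(im[:,:,::-1],(800,600),interpolation=cv2.INTER_CUBIC)); print(robot.get_state()["time"])
E
```

```text
12.5083
```

View pics/w3b.png

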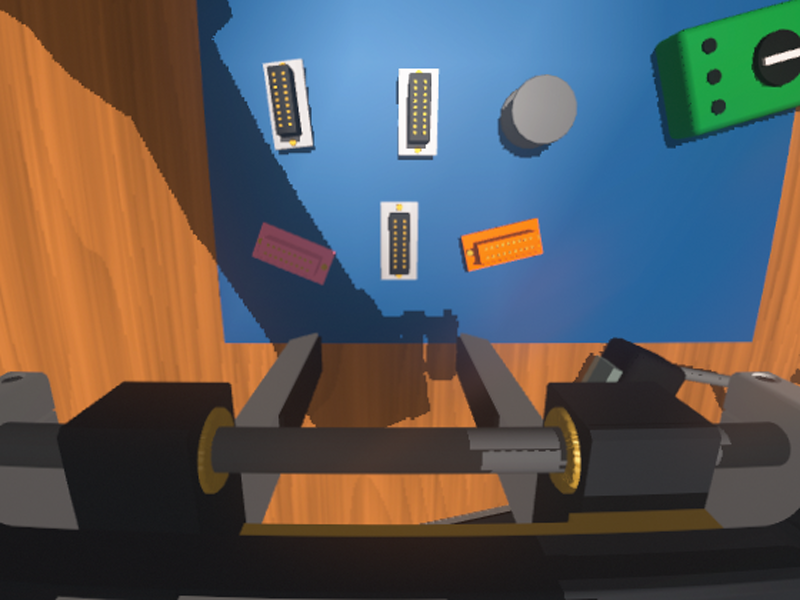

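Three blocks show flange rectangles around (289,106), (418,112) and (399,241). The spool is at (541,112), and pink and orange decoys are nearby.

```bash
cat >> h.py <<'E'
def blocks(c,K,im,zf=.018,rows=230):
    "flange-fitted poses of white-flanged blocks (centre x,y,yaw) from a wrist picture"
    h=cv2.cvtColor(im,cv2.COLOR_RGB2HSV); m=((h[...,1]<70)&(h[...,2]>105)).astype(np.uint8); m[rows:]=0
    out=[]
    for k in cv2.findContours(m,cv2.RETR_EXTERNAL,cv2.CHAIN_APPROX_NONE)[0]:
        if len(k)<40: continue
        w=p2w(c,K,k[:,0],zf)[:,:2]; (cx,cy),(a,b),an=cv2.minAreaRect((w*1e3).astype(np.float32))
        if a<b: a,b,an=b,a,an+90
        if 62<a<82 and 28<b<42: yaw=(np.deg2rad(an-90)+np.pi/2)%np.pi-np.pi/2; out.append((cx/1e3,cy/1e3,yaw,a,b))
    return out
E
python3 - <<'E'
from h import *
c,K=ld("w3"); im=cv2.imread("pics/w3.png")[:,:,::-1].copy()
for b in blocks(c,K,im): print(np.round(b,4))
X=rect(0,0,34,72,18)
for o in ([(263,63),(302,59),(314,148),(275,153)],[(399,68),(438,69),(437,157),(398,157)],[(381,202),(418,202),(417,280),(381,280)]): print(fit(c,K,X,g(o),[.45,-.35,0]))
E
```

```text
[ 4.60600e-01 -4.45100e-01 -3.80000e-03  7.22035e+01  3.47256e+01]
[ 4.76800e-01 -3.31800e-01  5.20000e-03  7.14824e+01  3.38789e+01]
[ 0.3626 -0.3252  0.0992 73.2415 35.5546]
(array([ 0.3629363 , -0.32644568,  0.09859531]), array([[ 0.2,  1.4],
       [ 0. ,  0.9],
       [-0.7, -1. ],
       [ 0.4, -1.6]]))
(array([ 0.47682706, -0.33274349,  0.00053138]), array([[-0.1,  1. ],
       [ 0.2,  0.5],
       [-0.4, -0.7],
       [ 0.3, -0.8]]))
(array([ 4.61000354e-01, -4.45769998e-01,  4.94312446e-05]), array([[-0. ,  0.3],
       [ 0. ,  0.3],
       [-0.1, -0.3],
       [ 0.1, -0.4]]))
```

```bash
cat >> h.py <<'E'
PK={1:(-.035,-.042),2:(-.035,.042),3:(.035,-.042),4:(.035,.042)}
def pick(b):
    x,y,a=b[:3]; robot.move_ptp([x,y,.12],down(a)); robot.gripper_to(.045)
    print("hit" if robot.move_linear([x,y,.040],velocity=.1,threshold=8) else "ok",robot.get_state()["ee_pos"])
    robot.gripper_to(0.); s=robot.get_state(); print("open",s["opening"],s["grasp_force"])
    robot.move_linear([x,y,.17],velocity=.2)
def insert(k):
    v=np.load("stage.npy"); p=T(v,np.array([[*PK[k],0]]))[0]; R=down(v[2])
    robot.move_ptp([p[0],p[1],.17],R); robot.move_linear([p[0],p[1],.085],velocity=.15); robot.pause(.2)
    for d in [(0,0),(0,2),(0,-2),(2,0),(-2,0),(2,2),(-2,2),(2,-2),(-2,-2),(0,4),(0,-4)]:
        q=p[:2]+np.array(d)/1e3; robot.move_linear([*q,.077],velocity=.08); hit=robot.move_linear([*q,.0555],velocity=.03,threshold=8); s=robot.get_state(); print(d,hit,s["ee_pos"].round(4),s["force"].round(1))
        if s["ee_pos"][2]<.0605: return True
    return False
def release():
    robot.gripper_to(.045); p=robot.get_state()["ee_pos"].copy(); p[2]=.17; robot.move_linear(p,velocity=.2)
def survey(name):
    robot.gripper_to(.06); c,K,im=look(name,[.45,-.47,.22],0); B=blocks(c,K,im); print(robot.get_state()["time"],np.round(B,4).tolist()); return B
E
python3 - <<'E'
from h import *
b=blocks(*ld("w3"),cv2.imread("pics/w3.png")[:,:,::-1].copy())[0]
pick(b); ok=insert(4)
if ok: release(); survey("w4")
E
```

```text
ok [ 0.46078354 -0.44542433  0.04057425]
open 0.00019464479089899625 0.0
(0, 0) False [ 0.6316 -0.0167  0.0556] [ 0.4 -0.4 -0.6]
23.9 [[0.4606, -0.4452, 0.0155, 72.4858, 34.1531], [0.4768, -0.332, 0.005, 71.4714, 34.1677], [0.3634, -0.3254, 0.1173, 73.4696, 35.0455]]
```

```bash
python3 - <<'E'
from h import *
c,K=ld("w4"); x,y,a=blocks(c,K,cv2.imread("pics/w4.png")[:,:,::-1].copy())[0][:3]
robot.move_ptp([x,y,.12],down(a)); robot.gripper_to(.045); robot.move_linear([x,y,.038],velocity=.1,threshold=8); s=robot.get_state(); print(s["ee_pos"],s["tool_rot"].round(3).tolist(),s["opening"])
i1=robot.grab_frame("wrist"); i0=robot.grab_frame("scene")
robot.gripper_to(0.0); s=robot.get_state();print(s["opening"],s["grasp_force"])
i2=robot.grab_frame("wrist"); 
cr=cv2.resize(i0[190:270,120:220],(500,400),interpolation=cv2.INTER_CUBIC)
a=np.hstack([cv2.resize(i[120:400,140:420],(400,400)) for i in(i1,i2)])
cv2.imwrite("pics/g1.png",a[:,:,::-1]); cv2.imwrite("pics/g2.png",cr[:,:,::-1])
E
```

```text
[ 0.46084167 -0.44555984  0.03855702] [[-0.015, 1.0, 0.001], [1.0, 0.015, -0.001], [-0.001, 0.001, -1.0]] 0.04514032048745514
0.0009433743514187384 0.0
```

View pics/g1.png

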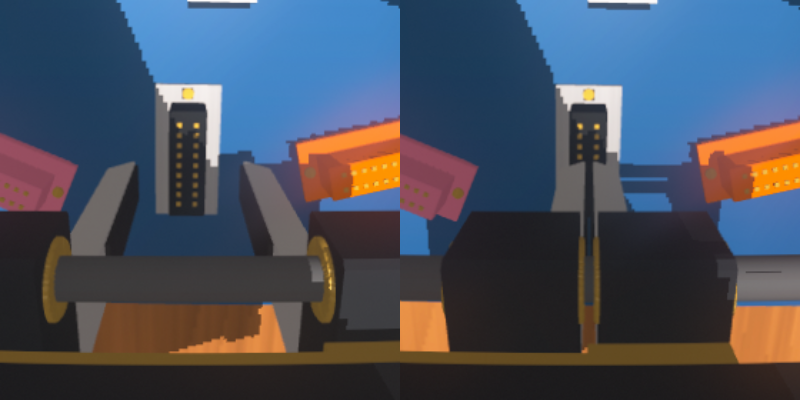

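```bash
python3 - <<'E'
from h import *
s=robot.get_state(); c,K=cam("wrist"); p=s["ee_pos"]; f=lambda P:((w2p(c,K,P)-[140,120])*400/280).round(0).tolist()
print(p,"crop px of tip, tcp:",f([p+[0,0,-.019],p]))
for z in (0.018,.04): print(z,"block rect from w4",f([[.4606,-.4452+d,z] for d in(-.036,-.027,0,.027,.036)]))
# block from this picture, flange far edge centre (189,85), near (189,215)
px=np.array([(189,85),(189,215),(189,103),(189,212)])*280/400+[140,120]
print(p2w(c,K,px[:2],.018),p2w(c,K,px[2:],.04))
for n in("w3","w4","w2"):
    c,K=ld(n); R=cv2.Rodrigues(c["rvec"])[0]; print(n,(-R.T@c["tvec"]).round(4),R[2].round(3))
E
```

```text
[ 0.46062902 -0.44521582  0.03799682] crop px of tip, tcp: [[187.0, 153.0], [187.0, 165.0]]
0.018 block rect from w4 [[186.0, 214.0], [187.0, 199.0], [187.0, 152.0], [188.0, 103.0], [188.0, 86.0]]
0.04 block rect from w4 [[186.0, 233.0], [186.0, 217.0], [187.0, 166.0], [188.0, 112.0], [188.0, 93.0]]
[[ 0.46092544 -0.40887586  0.018     ]
 [ 0.46205474 -0.48158775  0.018     ]] [[ 0.4609814  -0.41412479  0.04      ]
 [ 0.46184031 -0.46941917  0.04      ]]
w3 [ 0.451  -0.4012  0.4187] [ 0.    -0.241 -0.971]
w4 [ 0.4509 -0.4014  0.4186] [-0.    -0.241 -0.971]
w2 [ 0.5956 -0.062   0.4478] [-0.002 -0.241 -0.97 ]
```

View pics/g2.png

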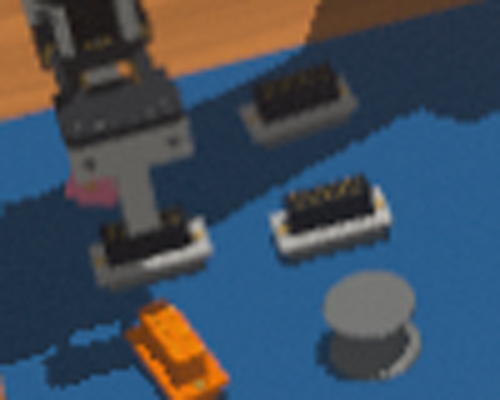

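```bash
python3 - <<'E'
from h import *
for n,o,P in (("w3",.03,[(321,334),(459,334),(321,374),(457,380),(301,334),(478,334)]),("w2",.03,[(321,334),(459,334)])):
    c,K=ld(n); R=cv2.Rodrigues(c["rvec"])[0]; C=-R.T@c["tvec"]
    tcp=C-R.T@np.array([0,0,0]); 
    # camera in tool: (.0684,-.0007,-.1986); tool y=+x world, x=+y, z=-z
    tcp=C-np.array([-.0007,.0684,.1986])
    for p in P:
        q=p2w(c,K,g(p),0)[0]; d=q-C; sg=-1 if p[0]<400 else 1
        for oo in(o,o+.0125): t=(tcp[0]+sg*oo-C[0])/d[0]; print(n,p,oo,(C+t*d-tcp).round(4))
E
```

```text
w3 (321, 334) 0.03 [-0.03    0.0089  0.0225]
w3 (321, 334) 0.042499999999999996 [-0.0425 -0.0165 -0.0526]
w3 (459, 334) 0.03 [0.03   0.0087 0.0218]
w3 (459, 334) 0.042499999999999996 [ 0.0425 -0.0156 -0.0501]
w3 (321, 374) 0.03 [-0.03   -0.0079  0.0269]
w3 (321, 374) 0.042499999999999996 [-0.0425 -0.0405 -0.0464]
w3 (457, 380) 0.03 [ 0.03  -0.013  0.022]
w3 (457, 380) 0.042499999999999996 [ 0.0425 -0.0461 -0.0499]
w3 (301, 334) 0.03 [-0.03    0.0225  0.0629]
w3 (301, 334) 0.042499999999999996 [-0.0425  0.0029  0.005 ]
w3 (478, 334) 0.03 [0.03   0.0214 0.0595]
w3 (478, 334) 0.042499999999999996 [0.0425 0.0023 0.0029]
w2 (321, 334) 0.03 [-0.03    0.0096  0.0248]
w2 (321, 334) 0.042499999999999996 [-0.0425 -0.0154 -0.0494]
w2 (459, 334) 0.03 [0.03   0.0079 0.0196]
w2 (459, 334) 0.042499999999999996 [ 0.0425 -0.0168 -0.0532]
```

The view suggests that the fingertips end about 20 mm above the reported TCP, where they should be 19 mm below it. I'll check this with a gentle touch on the header top.

```bash
python3 - <<'E'
from h import *
p=robot.get_state()["ee_pos"].copy(); p[2]=.004
print(robot.move_linear(p,velocity=.02,threshold=3)); s=robot.get_state(); print(s["ee_pos"],s["force"],s["opening"])
p[2]=.06; robot.move_linear(p,velocity=.15); print(robot.get_state()["time"])
E
```

```text
True
[ 0.46067602 -0.44519699  0.02203471] [-0.55818334  1.22908761  7.51978884] 0.0006051794302267751
28.1083
```

The touch confirms it: the tips are at reported TCP z + 18 mm. I'll shift my heights to match and redo the pick.

```bash
sed -i 's/\[x,y,\.12\]/[x,y,.08]/; s/\[x,y,\.040\]/[x,y,.0035]/; s/\[x,y,\.17\]/[x,y,.13]/; s/p\[1\],\.17\]/p[1],.13]/; s/p\[1\],\.085\]/p[1],.048]/; s/\*q,\.077/*q,.040/; s/\*q,\.0555/*q,.0185/; s/<\.0605/<.0240/; s/p\[2\]=\.17/p[2]=.13/' h.py
python3 - <<'E'
from h import *
b=blocks(*ld("w4"),cv2.imread("pics/w4.png")[:,:,::-1].copy())[0]
pick(b)
if robot.get_state()["opening"]>.01 and insert(4): release(); survey("w5")
E
```

```text
ok [ 0.46082801 -0.44553638  0.00400819]
open 0.01763781390476858 29.989592134952545
(0, 0) True [ 0.6313 -0.0167  0.0213] [0.  0.4 5.9]
38.8083 [[0.4768, -0.332, 0.005, 71.4653, 34.1646]]
```

```bash
python3 - <<'E'
from h import *
b=blocks(*ld("w5"),cv2.imread("pics/w5.png")[:,:,::-1].copy())[0]
pick(b)
if robot.get_state()["opening"]>.01 and insert(2):
    release(); B=survey("w6"); im=cv2.imread("pics/w6.png"); cv2.imwrite("pics/w6b.png",cv2.resize(im,(800,600)))
E
```

```text
ok [ 0.4769912  -0.33230692  0.0039222 ]
open 0.017809896352122857 29.993593990802765
(0, 0) True [ 0.5613 -0.0163  0.0212] [ 0.4 -0.5  4.1]
49.175 []
```

View pics/w6b.png

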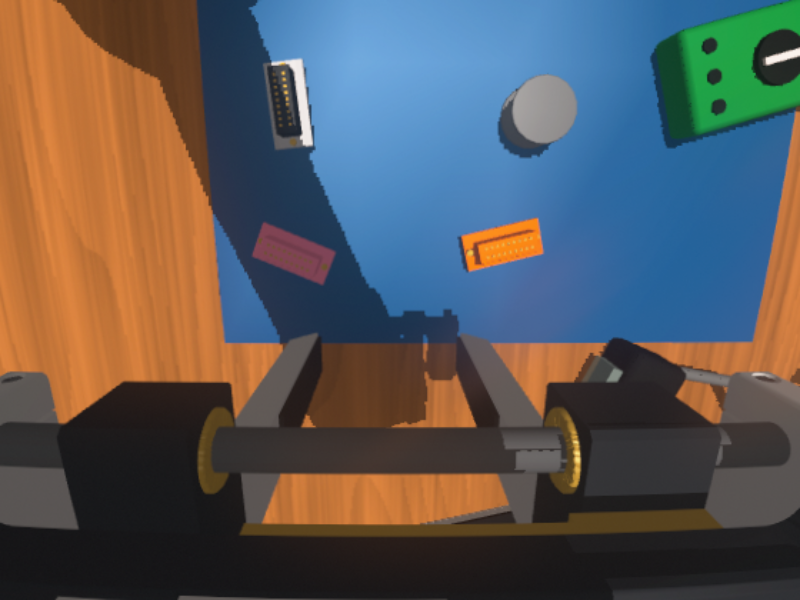

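The third block is unmoved at (289,105), only in shadow. I'll put it in pocket 3.

```bash
python3 - <<'E'
from h import *
pick((.3629,-.326,.0986))
if robot.get_state()["opening"]>.01 and insert(3):
    release(); c,K,im=look("w7",[.595,-.13,.25],0); print(robot.get_state()["time"]); cv2.imwrite("pics/w7b.png",cv2.resize(im[:240,:,::-1],(800,343)))
E
```

```text
ok [ 0.3630432  -0.32624925  0.00388471]
open 0.01779695210661916 29.99435305595398
(0, 0) True [ 0.6309 -0.1006  0.0213] [-1.2  0.9  5.2]
58.0667
```

View pics/w7b.png

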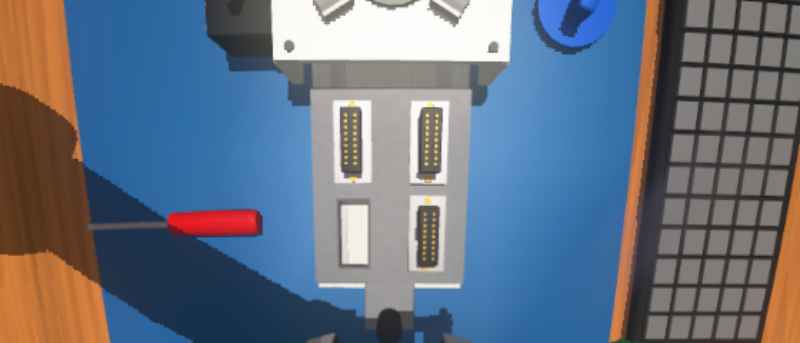

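All three blocks are flush in pockets 2, 3 and 4. Next I'll push the stage home.

```bash
python3 - <<'E'
from h import *
robot.gripper_to(.06); robot.move_ptp([.5955,-.1855,.10],down(0)); print(robot.move_linear([.5955,-.1855,.021],velocity=.1,threshold=8))
robot.gripper_to(0); print(robot.get_state()["opening"])
print(robot.move_linear([.5965,-.006,.021],velocity=.06,threshold=15)); s=robot.get_state(); print(s["ee_pos"],s["force"])
robot.gripper_to(.05); robot.move_linear([.5965,s["ee_pos"][1],.11],velocity=.2)
c,K,im=look("w8",[.59,.03,.27],0); print(robot.get_state()["time"]); cv2.imwrite("pics/w8b.png",cv2.resize(im[:,:,::-1],(800,600))[:450])
E
```

```text
False
0.023308575646663936
True
[ 0.59603506 -0.01055306  0.02100127] [ 0.29576844 -1.20295515  5.44406074]
65.775
```

View pics/w8b.png

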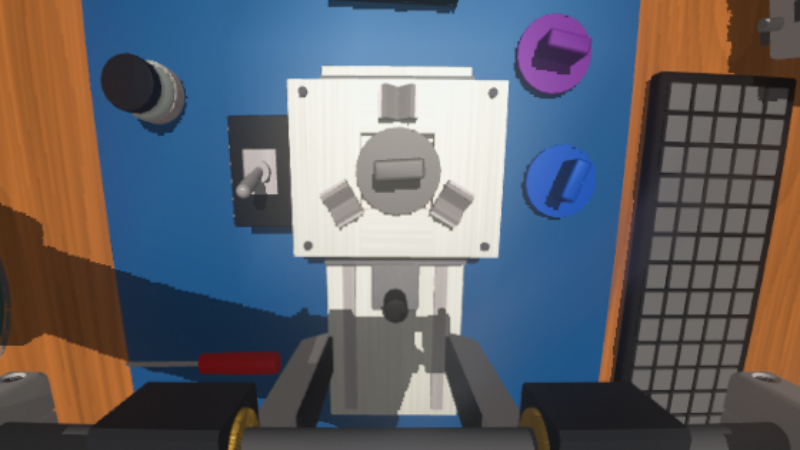

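The stage is home (174.9 mm of travel). The cover's bar is at (399,169), turned slightly, and the toggle still leans to -y at (249,184). Next I'll move the cover.

```bash
python3 - <<'E'
from h import *
c,K=ld("w8"); e=p2w(c,K,g([(373,171),(424,165),(399,168.5)]),.123); d=e[1]-e[0]; a=np.arctan2(d[1],d[0]); print(e,a)
x,y=(e[2,:2]+np.load("stand.npy")[:2])/2; R=down(np.pi/2+a) 
q=robot.ik([x,y,.18],R)
if q is None: R=down(-np.pi/2+a)
print(x,y,q)
robot.gripper_to(.04); robot.move_ptp([x,y,.18],R); print(robot.move_linear([x,y,.077],velocity=.1,threshold=8))
robot.gripper_to(0); s=robot.get_state(); print(s["opening"],s["grasp_force"],s["ee_pos"])
robot.move_linear([x,y,.2],velocity=.12); print(robot.get_state()["opening"])
X=[.596,.342]; robot.move_linear([*X,.2],velocity=.2); print(robot.move_linear([*X,.0115],velocity=.12,threshold=5),robot.get_state()["ee_pos"])
robot.gripper_to(.04); robot.move_linear([*X,.2],velocity=.2)
robot.gripper_to(.09)
c,K,im=look("w9",[.40,.27,.25],0); print(robot.get_state()["time"],robot.get_state()["qpos"]); cv2.imwrite("pics/w9b.png",cv2.resize(im[:,:,::-1],(800,600)))
E
```

```text
[[0.57809408 0.11459452 0.123     ]
 [0.61765465 0.11908925 0.123     ]
 [0.59828955 0.11645181 0.123     ]] 0.11313135635669123
0.5975008389635201 0.11647669514182107 [-0.75259151  0.46855909  0.68769834  1.68186162 -0.32596497  1.10884327
  1.71335742]
False
0.015982658950473044 29.604170322418213 [0.5975912  0.11654693 0.07718433]
0.01601107686736523
False [0.5963425  0.34220977 0.01217741]
77.925 [-1.70910992  0.19503769  1.19552191  1.90392166 -0.19670555  1.17231843
 -0.44306591]
```

View pics/w9b.png

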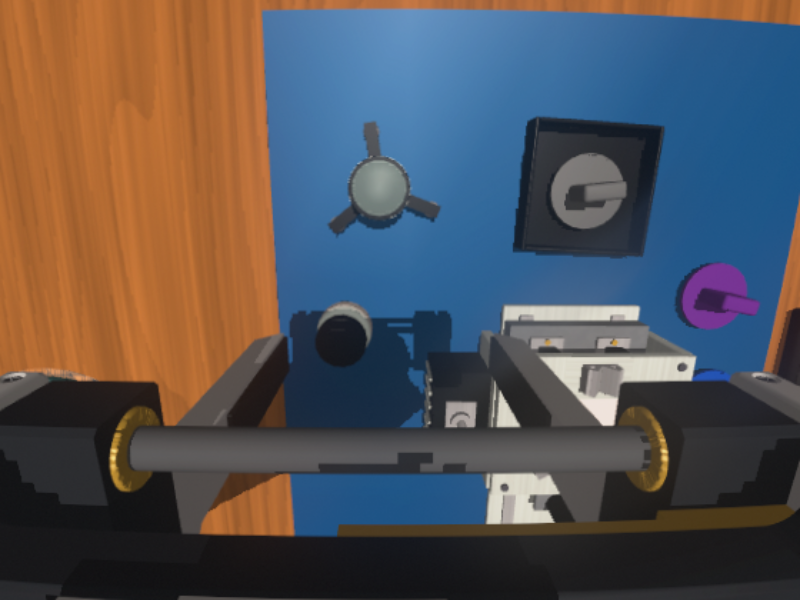

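The cover lies in the tray. The lens glass is at (380,187), with arm ends at (371,125), (438,211) and (335,228).

```bash
cat > lens.py <<'E'
from h import *
c,K=ld("w9"); obs=g([(380,187),(371,124),(438,211),(335,228)])
def res(v):
    X=[(0,0,.059)]+[(v[3]*np.cos(t),v[3]*np.sin(t),.018) for t in np.deg2rad([90,330,210])]
    return (w2p(c,K,T(v,np.array(X)))-obs).ravel()
r=least_squares(res,[.395,.335,.2,.06]); L=r.x
E
python3 - <<'E'
from lens import *
print(L,r.fun.round(1),"arm tip pts",p2w(c,K,obs[1:],.018).round(4).tolist(),p2w(c,K,obs[:1],.059))
st=np.load("stand.npy"); D=(st[2]-L[2]+np.pi/3)%(2*np.pi/3)-np.pi/3; print("delta",D,st)
for ag in np.arange(-1.6,1.7,.2):
    a=robot.ik([L[0],L[1],.0075],down(ag)); b=robot.ik([*st[:2],.098],down(ag+D)); print(round(ag,2),None if a is None else a.round(2),None if b is None else b.round(2))
E
```

```text
[0.39343647 0.34261742 0.15983401 0.06028473] [ 0.3  0.5 -0.1  0.1  0.1 -0.3 -0.3 -0.3] arm tip pts [[0.384, 0.4022, 0.018], [0.4496, 0.3207, 0.018], [0.3471, 0.3041, 0.018]] [[0.39308927 0.34328012 0.059     ]]
delta -0.16452058302185069 [ 0.59671213  0.11650158 -0.00468657]
-1.6 [-1.58  0.81  1.08  2.02 -0.94  0.92 -1.57] [-1.03  0.85  1.21  1.76 -0.87  1.17 -1.32]
-1.4 [-1.56  0.8   1.06  2.02 -0.92  0.9  -1.38] [-1.03  0.84  1.2   1.76 -0.86  1.17 -1.12]
-1.2 [-1.56  0.79  1.05  2.02 -0.91  0.89 -1.19] [-1.02  0.84  1.19  1.76 -0.85  1.16 -0.93]
-1.0 [-1.54  0.77  1.02  2.02 -0.88  0.88 -1.02] [-1.02  0.83  1.18  1.76 -0.84  1.16 -0.73]
-0.8 [-1.52  0.75  0.99  2.02 -0.85  0.86 -0.84] [-1.02  0.82  1.17  1.76 -0.83  1.15 -0.54]
-0.6 [-1.51  0.73  0.96  2.02 -0.82  0.84 -0.66] [-1.    0.8   1.14  1.76 -0.8   1.13 -0.36]
-0.4 [-1.49  0.71  0.93  2.02 -0.79  0.82 -0.49] [-0.99  0.77  1.1   1.76 -0.77  1.11 -0.19]
-0.2 [-1.47  0.69  0.9   2.02 -0.76  0.81 -0.31] [-0.97  0.74  1.06  1.76 -0.73  1.09 -0.02]
-0.0 [-1.44  0.67  0.87  2.02 -0.73  0.79 -0.14] [-0.95  0.72  1.02  1.76 -0.69  1.07  0.15]
0.2 [-1.42  0.65  0.83  2.02 -0.7   0.78  0.03] [-0.92  0.69  0.97  1.76 -0.65  1.05  0.32]
0.4 [-1.4   0.64  0.8   2.02 -0.66  0.76  0.21] [-0.89  0.66  0.91  1.76 -0.6   1.03  0.48]
0.6 [-1.36  0.62  0.75  2.02 -0.62  0.74  0.37] [-0.86  0.64  0.86  1.76 -0.56  1.01  0.65]
0.8 [-1.32  0.59  0.69  2.02 -0.57  0.73  0.52] [-0.83  0.62  0.81  1.76 -0.52  1.    0.82]
1.0 [-1.29  0.58  0.65  2.02 -0.53  0.71  0.69] [-0.8   0.6   0.77  1.76 -0.49  0.99  1.  ]
1.2 [-1.26  0.57  0.61  2.02 -0.49  0.7   0.86] [-0.78  0.59  0.73  1.76 -0.46  0.98  1.17]
1.4 [-1.23  0.56  0.57  2.02 -0.46  0.7   1.03] [-0.75  0.58  0.69  1.75 -0.44  0.97  1.35]
1.6 [-1.2   0.55  0.53  2.01 -0.43  0.69  1.2 ] [-0.73  0.57  0.66  1.75 -0.41  0.96  1.53]
```

```bash
python3 - <<'E'
from lens import *
st=np.load("stand.npy"); D=(st[2]-L[2]+np.pi/3)%(2*np.pi/3)-np.pi/3
robot.gripper_to(.093); robot.move_ptp([L[0],L[1],.12],down(0)); print(robot.move_linear([L[0],L[1],.0075],velocity=.08,threshold=6),robot.get_state()["ee_pos"])
robot.gripper_to(.0); s=robot.get_state(); print(s["opening"],s["grasp_force"],s["ee_pos"]); z0=s["ee_pos"][2]
if s["opening"]>.05:
    robot.move_linear([L[0],L[1],.18],velocity=.12); robot.move_ptp([*st[:2],.18],down(D)); print(robot.get_state()["opening"])
    robot.move_linear([*st[:2],z0+.103],velocity=.08); robot.pause(.3); z=robot.get_state()["ee_pos"][2]
    print(robot.move_linear([*st[:2],z0+.0875],velocity=.015,threshold=3)); s=robot.get_state(); print("lens z",s["ee_pos"][2]-z0,s["force"],s["time"])
E
```

```text
False [0.39358029 0.34280733 0.00784471]
0.05564428702017235 30.00036656856537 [0.39325815 0.34262697 0.00747479]
0.055424824652349096
True
lens z 0.08930343639075558 [2.02872762 0.5337569  4.87031286] 85.9917
```

```bash
python3 - <<'E'
from h import *
c,K=ld("w8"); print("tip",p2w(c,K,g([(245,188)]),.110),"w1",p2w(*ld("w1"),g([(253,154)]),.110), "plate slot",p2w(c,K,g([(260,172)]),.062))
st=np.load("stand.npy")
robot.gripper_to(.09); robot.pause(.3); robot.move_linear([*st[:2],.2],velocity=.08)
c,K,im=look("w10",[.56,.03,.22],0); print(robot.get_state()["time"]); cv2.imwrite("pics/w10b.png",cv2.resize(im[:,:,::-1],(800,600))[:430])
E
```

```text
tip [[0.47276121 0.10243523 0.11      ]] w1 [[0.47214865 0.10214239 0.11      ]] plate slot [[0.47193392 0.11722049 0.062     ]]
89.2667
```

View pics/w10b.png

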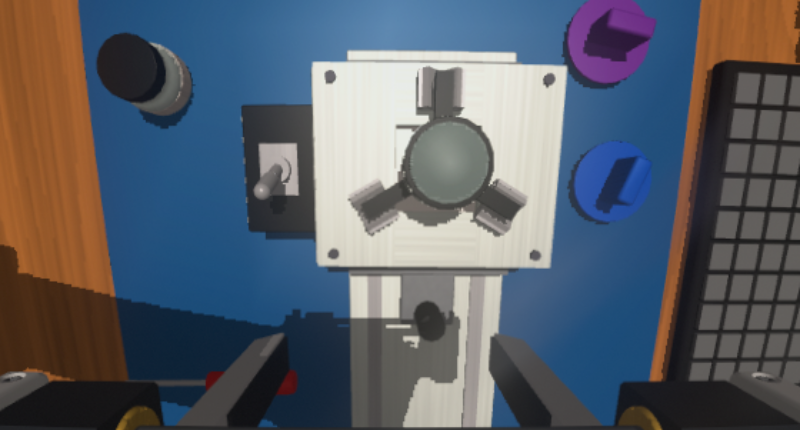

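The lens sits with its three arms in the vees. The toggle tip is at (265,190), still off, so I'll flip it towards +y.

```bash
python3 - <<'E'
from h import *
robot.gripper_to(0); robot.move_ptp([.4722,.055,.13],down(0)); robot.move_linear([.4722,.055,.0765],velocity=.1,threshold=8); robot.pause(.2)
print(robot.move_linear([.4722,.128,.0765],velocity=.04,threshold=9)); s=robot.get_state(); print(s["ee_pos"],s["force"])
robot.move_linear([.4722,.07,.0765],velocity=.1); robot.move_linear([.4722,.07,.16],velocity=.2)
c,K,im=look("w11",[.56,.03,.22],0); print(robot.get_state()["time"]); cv2.imwrite("pics/w11b.png",cv2.resize(im[:,:,::-1],(800,600))[:430])
E
```

```text
True
[0.47201769 0.11792882 0.07621279] [-0.03033468 -5.90528467  2.51323846]
95.5917
```

View pics/w11b.png

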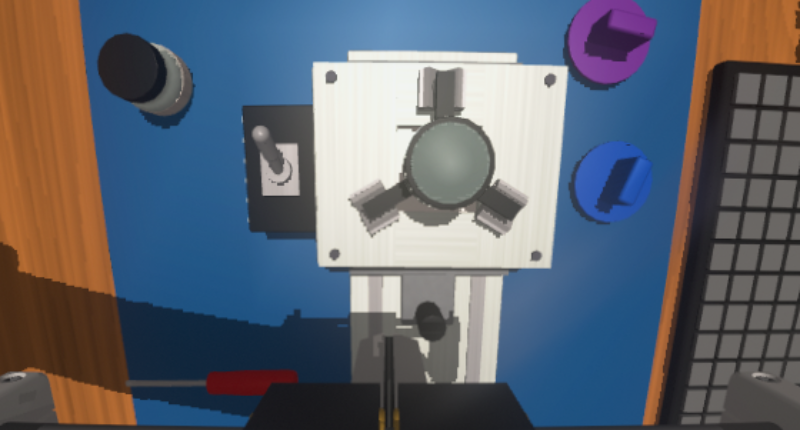

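The toggle now leans to +y at (262,135), which is on, and the lens is still seated. I'll hand in.

```bash
python3 -c "
from rig import robot
print(robot.sign_off())"
```

```text
the job is handed in; nothing more can be done
None
```

The job is handed in at about 96 s robot time, verdict not shown: the three blocks are home in pockets and the stage is closed, the cover is in the tray, the lens sits on its three vees, the lamp is switched on, and I saw no bystander moved.

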